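# Key the engraving plate onto its pin

## Robot

A 7-joint arm with a two-finger parallel gripper is mounted at the origin on the work surface. World frame = base frame: x ahead of the robot, y to its left, z up, the work surface at z = 0. Lengths are in mm, angles in rad, forces in N, time in s.
With the tool pointing down it reaches from about 425 to 800 mm from the base axis. Payload 8.3 kg.
Tool frame: the origin (TCP) lies on the centre line of the jaws, within the pads' length; the fingertips stand 22 mm ahead of it and the grasp point (between the pads) lies 3 mm ahead of it; z points along the fingers, y is the direction in which the jaws open and shut (so a half turn about z gives the same grasp; the last joint's range is limited). The gripper opens to 85 mm and grips with 20 to 120 N. Pads are 22 mm wide; open, the fingers measure 114 mm over their backs; the gripper's body (76 mm by 85 mm) begins 54 mm behind the grasp point. The pads swing forward as they close: fully open they stand 13 mm farther back than shut.
Start: joints at [1.119, 0.383, 0.016, 1.37, -0.006, 1.388, -0.046], TCP at [236.958, -578.321, 253.279] pointing down, gripper open.
Joint ranges: [-2.95, 2.95], [-0.25, 2.06], [-1.52, 1.56], [0.18, 2.33], [-1.44, 4.58], [0.02, 2.06], [-3.01, 3.01]. Speed limits (rad/s): [2.39, 2.39, 3.01, 3.01, 3.14, 3.14, 3.14].

## Interface

Orientations are given as a unit quaternion [w, x, y, z].
In Python, from cell import ctrl, imaging, order gives the robot as it stands.
- The arm moves only by the shell command python3 -m pendant 'ROWS' [FORCE]. ROWS is JSON, a list of rows, each a list of 7 numbers: the shift along the tool's x, y, z in mm, then the turn, a rotation vector about the tool's x, y, z in rad, then the finger opening in mm, from 0 to 85.4. In form: [[tx, ty, tz, wx, wy, wz, fingers], ...]. A call has 1 to 12 rows; each row shifts and turns the commanded pose from where the row before left it, along the tool's axes as they then stand; what a row does not reach is not made up. A row lasts 1/8 s, in which the tool goes at most 62.5 mm and 10.7 degrees, less where a joint would pass 70% of its speed; a pose out of reach is approached as far as the arm can. A call with a gripper value outside its range is refused whole. The fingers move at their own pace and stop on an object; FORCE is the grip in N (left out, the last holds). Time passes only in rows, so rows that do not move let the fingers close. It gives the time, the measured TCP pose, the force and the opening at its end, in the units of the state.
- ctrl.state(): the state, without advancing time (a new reading comes with each control period).
- imaging.grab_frame(name): name is "scene" or "top" or "wrist"; returns (picture, depth): 384x512x3 uint8, red, green, blue; 384x512 float32, mm along the optical axis (not along the pixel's ray), 0 where there is no reading.
- imaging.calibration(name): a dict with "fx", "fy", "cx", "cy" (pixels), "extrinsics" (4x4, takes a point from world to camera coordinates). Camera axes: x right, y up, looking along -z (the intrinsics and any distortion apply to the point x, -y, -z); pixel columns grow to the right and rows downward; lengths in mm; the calibration is good to about 2 mm. A picture is of the moment at which its call begins: read the wrist's pose just before it. calibration takes no time and is no camera call; for the wrist camera it gives the pose at the moment of the call.
- order.sign_off(): hands the job in, once; it reports no verdict.
The state is a dict: "time_s": time; "q": joint angles; "joint_vel": joint speeds; "tau": joint torques, N m; "eef_pos": TCP position; "ee_rot": TCP orientation; "wrist_force": force on the tool from outside, world axes, zero at the start; "ft_torque": the same for the moment, N m; "finger_gap": opening from 0.0 (shut) to 1.0 (fully open).
Only numpy, scipy, OpenCV 4.12 (cv2) and the standard library are available. Lean on these libraries where they do the work, as an engineer would, in place of code of your own. Each camera call takes 0.05 s, during which the arm holds its last target. There are 200 camera calls.

## Task

The round nest plate of the engraving fixture is riding high because its rim notch is not over the locating pin. With a fingertip against its stud, turn the plate until the notch stands over the pin, then press the plate down at its centre until it is fully home, and leave it seated. Do not lift the plate off the fixture, and leave the things around it where they are.

Things in the scene. Friction and masses are not known exactly. Their poses are not given: they have to be found in the camera images.
- fixture: Blue round base, 150 mm across and 14 mm high, fixed to the table. Origin at the centre of its underside, on the vertical axis about which the plate turns; z up. A steel pin 8 mm in diameter stands upright on its +x side, 53 mm from that axis, its top 71 mm above the table. The pin's foot is a steel block 18 mm wide and 26 mm high that juts 13 mm out past the base's rim.
- pin_top (a point): Centre of the top of the fixture's fixed locating pin.
- plate: Loose aluminium disc, 120 mm across, 8 mm thick, 0.25 to 0.46 kg, lying on a stiff friction sleeve, 84 mm across, that slides down with it. A hub 50 mm long below the disc is guided (1 mm play) on an upright spigot. Origin at the centre of the hub's underside, 58 mm below the top face; z up, +x to the notch. It turns easily either way, without stops, and stays where it is left.
- plate_centre (a point): Centre of the plate's flat top face, in an etched ring 36 mm across: the place to press. Riding high it is 82 mm above the table. A push of 4 to 8 N sinks the plate: 10 mm to a hard stop (72 mm above the table) if the notch is over the pin, otherwise it lands on the pin, tips a little and stops after 3 to 6 mm. It stays down once pressed.
- notch (a point): Middle of the notch, level with the plate's top face, 53 mm from the plate's axis. The notch is an open slot in the rim, 12 mm wide and 13 mm deep.
- stud (a point): Mid-height of the stud, on the side opposite the notch: an upright steel rod 12 mm in diameter, 26 mm high above the plate's top face, 42 mm from the plate's axis. This point is 13 mm above the top face.
- die: Bystander: steel badge die, 60 mm across, 36 mm high, loose on the table. Origin at the centre of its underside.
- cup: Bystander: black plastic cup, 70 mm across, 75 mm high, loose on the table. Origin at the centre of its underside.
- blank: Bystander: square wooden blank, 90 x 90 x 8 mm, lying loose on the table. Origin at the centre of its underside.
- driver: Bystander: screwdriver lying loose on the table.
Not all that is in view belongs to the job. What is meant by the plate is not green or purple, and is the larger of those in its own colour.

How it is judged (in metres and radians):
At the end, for the whole second after the job is handed in: The plate rests fully down (top face no more than 2 mm above its seated height of 72 mm), level to 0.04 rad, its notch around the pin (middles within 5 mm), at rest (z of plate_centre in the frame of fixture between 0.069 and 0.074 m and horizontal distance between notch and pin_top below 0.005 m and angle between plate's own z axis and vertical below 0.04 rad and linear speed of plate below 0.01 m/s); the robot touches nothing.
It fails at once if the plate is lifted more than 6 mm above its high position (z of plate_centre in the frame of fixture above 0.088 m).
It fails at once if the plate is tipped by more than 0.2 rad (angle between plate's own z axis and vertical above 0.2 rad).
It fails at once if a bystander is moved more than 20 mm (distance of any of die, cup, blank, driver from where it was at the start of the episode above 0.02 m).
It also fails if it takes over 64 s, if anything falls off the work surface, if the arm or the gripper's body presses on something with over 40 N, if the wrist force passes 120 N, or if a joint passes its speed limit or range.

## Working session

There is one attempt and no reset: what is moved stays moved. The work goes in short steps, Python scripts to look and compute and a shell command to move; the robot and the scene stay as the last step left them, time stands still between calls to the robot, and variables do not carry over. Pictures are saved under pics/ and viewed, about 8 in all and at most 12, crops included, and the job is handed in when it is done.

```bash
ls; mkdir -p pics; python3 - <<'E'
from cell import ctrl, imaging
import numpy as np,cv2
print(ctrl.state())
ims=[]
for n in("top","scene"):
    p,d=imaging.grab_frame(n); np.savez(f"{n}0.npz",p=p,d=d); c=imaging.calibration(n); print(n,c)
    cv2.imwrite(f"pics/{n}0.png",p[:,:,::-1])
E
```

```text
pics
{'time_s': 0.0, 'q': array([ 1.11913381,  0.38428337,  0.01637622,  1.37115972, -0.00629949,
        1.38817706, -0.0465084 ]), 'joint_vel': array([-0.0007626 ,  0.00055152, -0.00046258,  0.00163368,  0.00061002,
       -0.00051642,  0.00035227]), 'tau': array([ 5.42324960e-04, -6.27599430e+01,  8.44217911e-01, -3.71826839e+01,
        1.64955505e-02,  1.42062633e-02, -4.19172451e-06]), 'eef_pos': array([ 236.76272526, -577.92802267,  252.24813129]), 'ee_rot': array([-9.66494963e-04,  9.81161743e-01,  1.93185545e-01, -2.09993653e-04]), 'wrist_force': array([-0.21349304, -0.68711177, -1.07888843]), 'ft_torque': array([0.03107258, 0.0465917 , 0.03901475]), 'finger_gap': 1.0011195816638583}
top {'fx': 470.95007702343804, 'fy': 470.95007702343804, 'cx': 256.988807507264, 'cy': 196.49775705250548, 'extrinsics': array([[ 1.99989327e-03, -9.99972174e-01,  7.18687896e-03,
         5.68823571e+01],
       [ 9.90022718e-01,  2.99248220e-03,  1.40876056e-01,
        -5.66211776e+02],
       [-1.40893643e-01,  6.83343637e-03,  9.90001154e-01,
        -1.55709274e+03],
       [ 0.00000000e+00,  0.00000000e+00,  0.00000000e+00,
         1.00000000e+00]])}
scene {'fx': 449.0917061277588, 'fy': 449.0917061277588, 'cx': 260.0546199720022, 'cy': 190.02975827721383, 'extrinsics': array([[ 8.26317851e-01,  5.63142975e-01, -8.29450693e-03,
        -4.90504039e+02],
       [-3.79122784e-01,  5.67069352e-01,  7.31230650e-01,
         1.03458181e+02],
       [ 4.16490964e-01, -6.01084303e-01,  6.82079861e-01,
        -1.54510967e+03],
       [ 0.00000000e+00,  0.00000000e+00,  0.00000000e+00,
         1.00000000e+00]])}
```

View pics/top0.png

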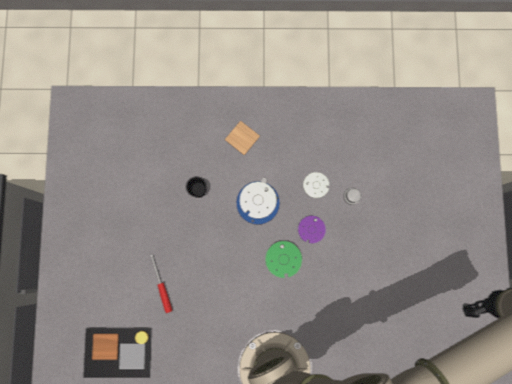

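View pics/scene0.png

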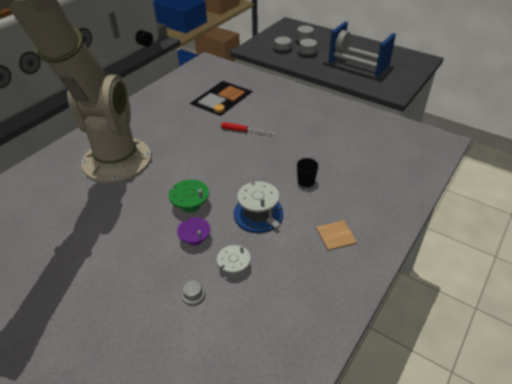

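Candidates for the plate, in the top view: large white disc on the blue base (258,200), small white disc (316,185), green disc (284,259) and purple disc (312,229). By the description it is the large white one at (258,200). The cup is at (197,187), the blank at (242,137), the die at (353,196) and the driver at (162,285). Next is the close crop.

```bash
cat > h.py <<'E'
import numpy as np
from cell import imaging
def ray(c,u,v,z):
    E=c["extrinsics"];R,t=E[:3,:3],E[:3,3];o=-R.T@t
    d=R.T@np.array([(u-c["cx"])/c["fx"],-(v-c["cy"])/c["fy"],-1]);return o+d*(z-o[2])/d[2]
def proj(c,p):
    x,y,z=c["extrinsics"][:3,:3]@np.array(p,float)+c["extrinsics"][:3,3]
    return np.array([c["cx"]+c["fx"]*x/-z,c["cy"]-c["fy"]*y/-z])
E
python3 - <<'E'
import numpy as np,cv2
from h import *
out=[]
for n,(x0,y0) in {"top":(223,165),"scene":(223,168)}.items():
    p=np.load(n+"0.npz")["p"][:,:,::-1]; w=70
    out.append(cv2.resize(p[y0:y0+w,x0:x0+w],(400,400),interpolation=cv2.INTER_CUBIC))
cv2.imwrite("pics/crop0.png",np.hstack(out))
p=np.load("top0.npz")["p"];c=imaging.calibration("top")
hsv=cv2.cvtColor(p,cv2.COLOR_RGB2HSV)
m=((hsv[...,1]<40)&(hsv[...,2]>150)).astype(np.uint8)
for k in cv2.findContours(m,cv2.RETR_EXTERNAL,cv2.CHAIN_APPROX_NONE)[0]:
    if cv2.contourArea(k)>200 and 140<k[:,0,1].mean()<300: 
        (u,v),a,_=cv2.fitEllipse(cv2.convexHull(k));print("white",u,v,a,ray(c,u,v,82))
m=((hsv[...,0]>95)&(hsv[...,0]<125)&(hsv[...,1]>120)).astype(np.uint8);m[:140]=0;m[260:]=0;m[:,:150]=0
k=max(cv2.findContours(m,cv2.RETR_EXTERNAL,cv2.CHAIN_APPROX_NONE)[0],key=cv2.contourArea)
(u,v),a,_=cv2.fitEllipse(cv2.convexHull(k));print("blue",u,v,a,ray(c,u,v,14))
E
```

```text
white 258.12249755859375 198.01150512695312 (35.918190002441406, 41.3150520324707) [555.03951245  54.84300275  82.        ]
white 315.98651123046875 184.57223510742188 (26.762306213378906, 27.48224449157715) [ 600.60205366 -136.94219363   82.        ]
blue 257.5962829589844 202.5111083984375 (41.259830474853516, 41.52824020385742) [548.86072446  55.99233325  14.        ]
```

View pics/crop0.png

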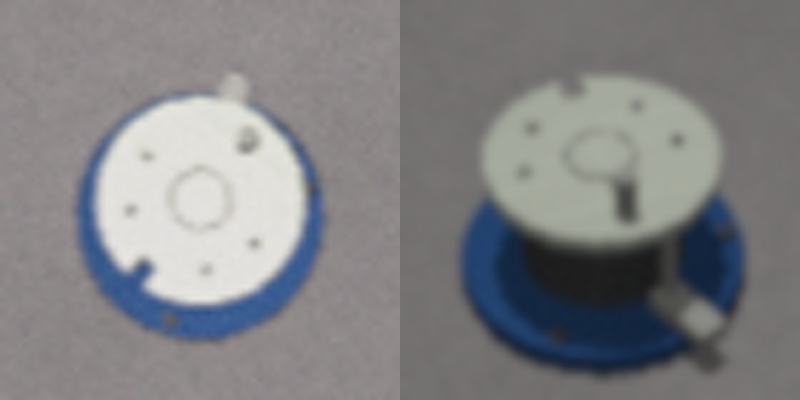

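The crop confirms the big white disc on the blue base. The notch is at crop (142,270) on the left, the stud at (247,138), and the pin's foot sticks out at (234,88).

```bash
python3 - <<'E'
from h import *
c=imaging.calibration("top");s=70/400
g=lambda a,b,z:ray(c,223+a*s-.4,165+b*s-.4,z)
C=g(200,200,82);N=g(142,270,82);S=g(247,133,108);F=g(234,88,26)
print(C,"rim L/R",g(93,200,82),g(308,200,82))
for n,p in dict(N=N,S=S,F=F).items():
    d=(p-C)[:2];print(n,p,np.hypot(*d),np.degrees(np.arctan2(d[1],d[0])))
print(imaging.calibration("wrist"))
E
```

```text
[549.74585854  56.55724963  82.        ] rim L/R [549.56224747 118.28802166  82.        ] [549.93129301  -5.78655916  82.        ]
N [509.03953622  89.82614013  82.        ] 52.57208148221459 140.74119722847783
S [584.79828731  30.07800668 108.        ] 43.92975153577595 -37.068063396680614
F [625.40452236  35.76221538  26.        ] 78.46443054589183 -15.368437208670981
{'fx': 310.5465906869442, 'fy': 310.5465906869442, 'cx': 257.4433086376435, 'cy': 182.42551162360576, 'extrinsics': array([[ 3.77830599e-01, -9.25871009e-01, -2.62948838e-03,
        -6.23686826e+02],
       [ 8.87151823e-01,  3.62839848e-01, -2.85147133e-01,
         3.60657536e+01],
       [ 2.64963546e-01,  1.05404556e-01,  9.58480150e-01,
        -3.79628713e+02],
       [ 0.00000000e+00,  0.00000000e+00,  0.00000000e+00,
         1.00000000e+00]])}
```

```bash
python3 -m pendant '[[44,-39,0,0,0,0,30],[44,-39,0,0,0,0,30],[44,-39,0,0,0,0,30],[44,-39,0,0,0,0,30],[44,-39,0,0,0,0,30],[44,-39,0,0,0,0,30],[44,-39,0,0,0,0,30],[44,-39,0,0,0,0,30],[44,-39,0,0,0,0,30],[44,-39,0,0,0,0,30],[44,-39,0,0,0,0,30],[44,-39,0,0,0,0,30]]' 20
python3 -m pendant '[[0,0,0,0,0,-0.173,30],[0,0,0,0,0,-0.173,30],[0,0,0,0,0,-0.173,30],[0,0,0,0,0,-0.173,30],[0,0,0,0,0,-0.173,30],[0,0,0,0,0,-0.173,30],[0,0,0,0,0,-0.173,30],[0,0,0,0,0,-0.173,30],[0,0,0,0,0,-0.173,30],[0,0,0,0,0,-0.173,30],[0,0,0,0,0,-0.173,30],[0,0,0,0,0,-0.173,30]]'
python3 -m pendant '[[0,0,0,0,0,0,30],[0,0,0,0,0,0,30]]'
python3 - <<'E'
from cell import ctrl, imaging
import numpy as np,cv2,pickle
s=ctrl.state();c=imaging.calibration("wrist");p,d=imaging.grab_frame("wrist")
pickle.dump((s,c,p,d),open("w1.pkl","wb"));print(s);cv2.imwrite("pics/w1.png",p[:,:,::-1])
E
```

```text
time_s: 1.6
eef_pos: [548.6, 56.4, 253.1]
ee_rot: [0.0, 0.981, 0.193, -0.0]
wrist_force: [1.7, -0.8, 0.4]
finger_gap: 0.352
time_s: 3.1
eef_pos: [547.8, 54.8, 252.9]
ee_rot: [-0.0, 0.329, 0.944, -0.0]
wrist_force: [0.3, 0.4, -0.5]
finger_gap: 0.35
time_s: 3.35
eef_pos: [548.0, 54.8, 253.1]
ee_rot: [-0.0, 0.334, 0.943, -0.0]
wrist_force: [0.5, 0.2, 0.6]
finger_gap: 0.353
{'time_s': 3.35, 'q': array([ 0.50206056,  0.32410965, -0.82637082,  1.5491634 ,  0.24091983,
        1.37467077,  0.5444433 ]), 'joint_vel': array([-0.0023146 , -0.003011  ,  0.00064649, -0.00242699,  0.00049889,
        0.00105693,  0.01161828]), 'tau': array([ 1.05006695e-01, -4.73723710e+01, -8.57101321e+00, -3.60099292e+01,
        2.27226358e-02,  7.02337435e-03,  8.93840007e-02]), 'eef_pos': array([548.01086038,  54.79371213, 253.12772503]), 'ee_rot': array([-2.09148143e-04,  3.33865910e-01,  9.42620554e-01, -2.58533488e-05]), 'wrist_force': array([0.45580709, 0.23827875, 0.61938939]), 'ft_torque': array([-0.06853168, -0.00768802, -0.0106372 ]), 'finger_gap': 0.35316410850451474}
```

View pics/w1.png

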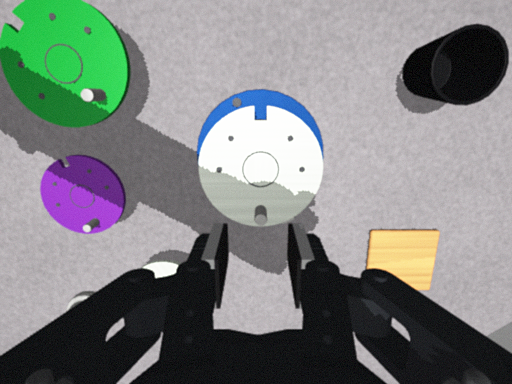

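Wrist view: etched ring at (260,169), notch at (260,112), stud at (260,215) between the jaws. The notch–stud line runs along tool x.

```bash
python3 - <<'E'
import pickle,cv2
from h import *
s,c,p,d=pickle.load(open("w1.pkl","rb"))
for n,(u,v,z) in dict(ring=(260.5,169.5,82),notchmid=(260.5,112,82),studbase=(260.5,221,82),studtop=(260.5,209,108),rimL=(198,169,82),rimR=(323.5,169,82)).items():
    print(n,ray(c,u,v,z).round(1),proj(c,(0,0,0))[:0])
C=ray(c,260.5,169.5,82)
g=cv2.cvtColor(p,cv2.COLOR_RGB2GRAY);h=cv2.HoughCircles(cv2.GaussianBlur(g[140:200,230:292],(3,3),0),cv2.HOUGH_GRADIENT,1,20,param1=60,param2=8,minRadius=15,maxRadius=22);print(h)
for a,b in((260.5,112),):
    N=ray(c,a,b,82);print(np.degrees(np.arctan2(*(N-C)[1::-1])))
hsv=cv2.cvtColor(p,cv2.COLOR_RGB2HSV);m=((hsv[...,0]>95)&(hsv[...,0]<125)&(hsv[...,1]>120)).astype(np.uint8)
print("blue",cv2.boundingRect(m))
R=np.array(cv2.Rodrigues(np.zeros(3))[0]);w,x,y,z=s["ee_rot"];print("toolx yaw",np.degrees(np.arctan2(2*(x*y+w*z),1-2*(y*y+z*z))))
dd=d[165:175,255:266];print("depth",np.median(dd), "expect",-(c["extrinsics"][:3]@np.array([*C,1]))[2])
E
```

```text
ring [550.6  56.7  82. ] []
notchmid [508.4  90.9  82. ] []
studbase [592.6  22.9  82. ] []
studtop [574.3  37.3 108. ] []
rimL [512.2  10.2  82. ] []
rimR [588.6 104.3  82. ] []
[[[30.5 28.5 19. ]]]
141.07500894676184
blue (2, 29, 510, 355)
toolx yaw 140.99281847001382
depth 300.23932 expect 300.0603501631492
```

```bash
python3 -m pendant '[[-21,1.5,0,0,0,0,30],[-21.5,1.5,0,0,0,0,30],[0,0,20,0,0,0,30],[0,0,20,0,0,0,30],[0,0,20,0,0,0,30],[0,0,20,0,0,0,30],[0,0,20,0,0,0,30],[0,0,20,0,0,0,30],[0,0,10,0,0,0,30],[0,0,8,0,0,0,30],[0,0,5,0,0,0,30],[0,0,0,0,0,0,30]]'
python3 - <<'E'
from cell import ctrl, imaging
import numpy as np,cv2,pickle
s=ctrl.state();c=imaging.calibration("wrist");p,d=imaging.grab_frame("wrist");print(s["eef_pos"],s["wrist_force"])
cv2.imwrite("pics/w2.png",p[:,:,::-1])
E
```

```text
time_s: 4.9
eef_pos: [583.2, 30.7, 110.3]
ee_rot: [-0.0, 0.332, 0.943, 0.0]
wrist_force: [0.0, 0.0, 0.2]
finger_gap: 0.353
[583.16105436  30.66955248 110.31119913] [0.04641001 0.04689171 0.18454286]
```

View pics/w2.png

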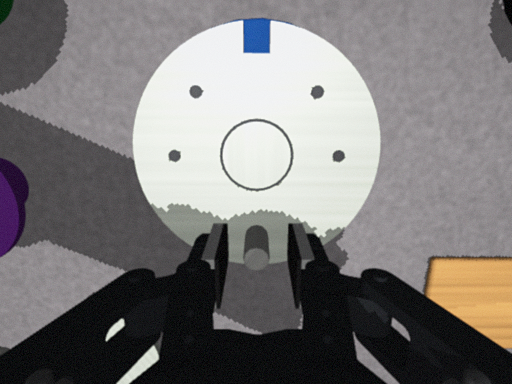

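The jaws straddle the stud at (257,245) with clearance both sides, and the notch is at (257,36). I'll now swing the tool clockwise about the plate axis.

```bash
python3 -m pendant '[[0,0,0,0,0,0,22],[0.64,-7.29,0,0,0,0.1745,22],[0.64,-7.29,0,0,0,0.1745,22],[0.64,-7.29,0,0,0,0.1745,22],[0.64,-7.29,0,0,0,0.1745,22],[0.64,-7.29,0,0,0,0.1745,22],[0,0,0,0,0,0,22]]'
python3 -m pendant '[[0.64,-7.29,0,0,0,0.1745,22],[0.64,-7.29,0,0,0,0.1745,22],[0.64,-7.29,0,0,0,0.1745,22],[0.64,-7.29,0,0,0,0.1745,22],[0.64,-7.29,0,0,0,0.1745,22],[0.64,-7.29,0,0,0,0.1745,22],[0.64,-7.29,0,0,0,0.1745,22],[0.64,-7.29,0,0,0,0.1745,22],[0.64,-7.29,0,0,0,0.1745,22],[0.64,-7.29,0,0,0,0.1745,22],[0,0,0,0,0,0,22]]'
python3 - <<'E'
from cell import ctrl, imaging
import numpy as np,cv2,pickle
s=ctrl.state();c=imaging.calibration("wrist");p,d=imaging.grab_frame("wrist");print(s["eef_pos"],s["wrist_force"],s["q"][6])
pickle.dump((s,c,p,d),open("w3.pkl","wb"))
cv2.imwrite("pics/w3.png",p[:,:,::-1])
E
```

```text
time_s: 5.82
eef_pos: [551.3, 15.0, 110.8]
ee_rot: [0.0, 0.699, 0.715, 0.0]
wrist_force: [-0.4, 0.6, 0.2]
finger_gap: 0.258
time_s: 7.2
eef_pos: [509.1, 64.0, 110.5]
ee_rot: [-0.0, 0.997, -0.073, 0.0]
wrist_force: [-0.0, 0.5, 0.3]
finger_gap: 0.26
[509.14744964  64.0323632  110.51598783] [-0.02362867  0.47877966  0.2610226 ] -1.9995337445872796
```

View pics/w3.png

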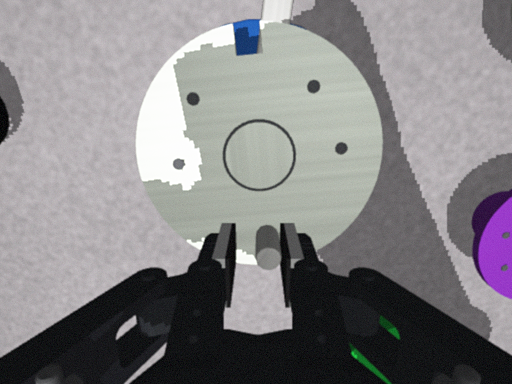

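The notch is at (247,37), still short of the pin. The pin's foot shows beyond the rim at (278,8).

```bash
python3 - <<'E'
import pickle,cv2
from h import *
s,c,p,d=pickle.load(open("w3.pkl","rb"))
g=p.astype(int).sum(2)//3
for r in(2,8,14):print(r,g[r,254:306].tolist())
for r in(26,36,46):print(r,g[r,224:274].tolist())
np.set_printoptions(linewidth=250)
E
```

```text
2 [190, 185, 185, 177, 178, 179, 180, 174, 155, 170, 196, 224, 232, 231, 227, 228, 230, 229, 229, 231, 233, 234, 234, 232, 228, 227, 229, 230, 231, 232, 230, 227, 227, 223, 228, 228, 217, 197, 161, 141, 174, 186, 179, 179, 177, 173, 177, 174, 177, 175, 174, 171]
8 [187, 186, 187, 188, 188, 186, 182, 167, 150, 184, 218, 231, 231, 232, 230, 229, 230, 230, 231, 234, 233, 236, 234, 231, 230, 228, 229, 232, 233, 232, 230, 227, 223, 227, 230, 223, 205, 176, 149, 176, 183, 179, 177, 178, 178, 181, 179, 181, 178, 176, 175, 175]
14 [184, 180, 182, 183, 180, 181, 172, 145, 181, 213, 231, 233, 232, 233, 231, 229, 232, 233, 233, 235, 235, 235, 233, 228, 230, 232, 233, 234, 233, 232, 227, 230, 229, 230, 230, 210, 177, 144, 173, 191, 190, 178, 174, 171, 167, 170, 160, 117, 100, 105, 105, 105]
26 [255, 255, 254, 255, 254, 253, 254, 255, 251, 160, 104, 110, 109, 113, 114, 116, 111, 114, 113, 107, 105, 101, 110, 106, 112, 114, 112, 114, 108, 113, 113, 113, 110, 107, 104, 147, 236, 254, 255, 254, 216, 178, 178, 178, 183, 178, 179, 181, 177, 179]
36 [252, 252, 252, 252, 252, 252, 252, 253, 255, 255, 166, 57, 57, 61, 63, 57, 63, 60, 61, 63, 61, 62, 62, 65, 67, 102, 99, 82, 70, 75, 71, 73, 72, 61, 70, 97, 123, 162, 180, 181, 183, 179, 179, 182, 184, 181, 178, 184, 181, 182]
46 [172, 173, 178, 176, 176, 174, 180, 177, 177, 177, 169, 113, 66, 54, 65, 64, 62, 68, 55, 68, 61, 67, 62, 63, 64, 64, 63, 63, 64, 66, 59, 64, 58, 84, 107, 127, 133, 142, 176, 186, 186, 186, 185, 185, 184, 181, 182, 186, 185, 178]
```

```bash
python3 - <<'E'
import pickle
from h import *
s,c,p,d=pickle.load(open("w3.pkl","rb"))
C=ray(c,259.5,155,82)
w,x,y,z=s["ee_rot"];print("toolx",np.degrees(np.arctan2(2*(x*y+w*z),1-2*(y*y+z*z))),"C",C)
A=lambda q:(np.hypot(*(q-C)[:2]).round(1),np.degrees(np.arctan2(*(q-C)[1::-1])).round(2))
for u,v in((246.4,26),(247.5,36),(248.1,46)):print("notch",A(ray(c,u,v,82)))
for u,v in((277.8,2),(277.3,8),(276.2,14)):print("foot",A(ray(c,u,v,26)), np.hypot(*(ray(c,u+14.5,v,26)-ray(c,u-14.5,v,26))[:2]))
print("stud",A(ray(c,268,258,108)))
E
```

```text
toolx -8.41574443219199 C [550.98310404  57.20075486  82.        ]
notch (np.float64(57.3), np.float64(-2.68))
notch (np.float64(53.3), np.float64(-2.72))
notch (np.float64(49.2), np.float64(-2.51))
foot (np.float64(80.5), np.float64(-16.26)) 17.001351438417085
foot (np.float64(77.4), np.float64(-16.41)) 17.085117714578537
foot (np.float64(74.1), np.float64(-16.29)) 17.169757945131632
stud (np.float64(41.4), np.float64(176.65))
```

```bash
python3 -m pendant '[[0.23,-4.39,0,0,0,0.1047,22],[0.23,-4.39,0,0,0,0.1047,22],[0,0,0,0,0,0,22]]'
python3 - <<'E'
from cell import ctrl, imaging
import numpy as np,cv2,pickle
s=ctrl.state();c=imaging.calibration("wrist");p,d=imaging.grab_frame("wrist");print(s["eef_pos"],s["wrist_force"],s["q"][6])
pickle.dump((s,c,p,d),open("w4.pkl","wb"))
cv2.imwrite("pics/w4.png",cv2.resize(p[0:280,130:390,::-1],None,fx=2,fy=2))
g=p.astype(int).sum(2)//3
for r in(10,26,32,36,40,46):print(r,g[r,232:292].tolist())
E
```

```text
time_s: 7.62
eef_pos: [511.3, 71.9, 110.4]
ee_rot: [-0.0, 0.984, -0.177, 0.0]
wrist_force: [-0.2, 0.2, 0.4]
finger_gap: 0.256
[511.31272128  71.87658363 110.36090376] [-0.18428394  0.22340581  0.38927551] -2.216861191752048
10 [183, 161, 176, 208, 231, 234, 234, 232, 232, 233, 233, 233, 235, 237, 240, 241, 237, 234, 233, 231, 231, 223, 187, 168, 146, 142, 146, 146, 146, 138, 125, 106, 112, 108, 108, 115, 111, 110, 106, 102, 105, 110, 107, 107, 112, 111, 105, 110, 111, 112, 109, 113, 110, 114, 110, 108, 108, 109, 111, 105]
26 [116, 113, 112, 108, 128, 130, 142, 142, 143, 145, 144, 145, 148, 147, 151, 152, 150, 155, 147, 149, 150, 149, 149, 151, 181, 187, 187, 186, 189, 189, 185, 186, 185, 185, 187, 183, 184, 188, 185, 182, 188, 185, 185, 187, 185, 187, 180, 194, 186, 187, 189, 189, 188, 188, 191, 191, 193, 191, 190, 188]
32 [61, 68, 62, 73, 99, 123, 142, 147, 146, 146, 146, 143, 148, 146, 148, 152, 156, 156, 153, 143, 145, 150, 153, 155, 157, 183, 192, 190, 192, 187, 190, 191, 190, 192, 191, 193, 194, 193, 189, 191, 191, 194, 195, 193, 195, 192, 193, 191, 194, 193, 189, 194, 194, 190,
[... 223 characters left out ...]
, 186, 191, 183, 187, 187, 188, 187, 186, 187, 190, 189, 189, 187, 191, 187, 188, 190, 189, 186, 188, 191]
40 [64, 63, 62, 65, 77, 110, 132, 143, 144, 148, 138, 103, 104, 114, 118, 124, 133, 136, 143, 145, 141, 130, 136, 118, 123, 150, 184, 188, 189, 186, 186, 188, 185, 188, 193, 185, 189, 191, 185, 192, 185, 188, 191, 191, 192, 194, 193, 190, 193, 192, 195, 192, 192, 191, 194, 194, 192, 196, 197, 191]
46 [74, 65, 70, 67, 70, 86, 117, 138, 148, 145, 141, 102, 83, 89, 102, 110, 116, 116, 122, 122, 124, 119, 111, 105, 96, 111, 162, 195, 191, 191, 190, 190, 191, 188, 190, 189, 194, 191, 193, 190, 189, 190, 189, 190, 191, 192, 190, 188, 188, 193, 189, 188, 192, 191, 192, 184, 192, 187, 188, 193]
```

View pics/w4.png

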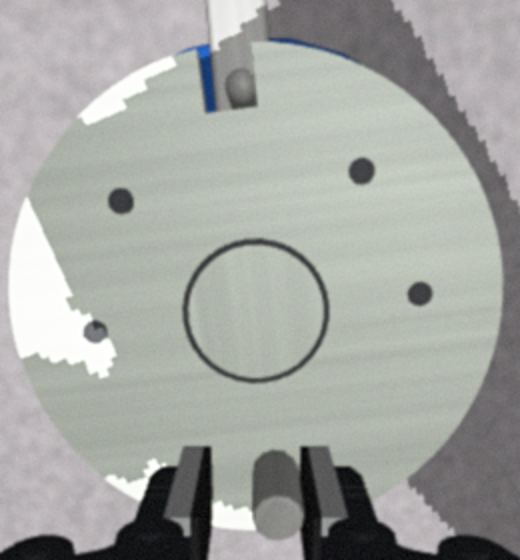

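The pin top shows inside the notch at full-frame (250,42), right of the notch middle. A few degrees remain.

```bash
python3 - <<'E'
import pickle
from h import *
s,c,p,d=pickle.load(open("w4.pkl","rb"))
g=p.astype(int).sum(2)//3
for r in(32,36,40,46):print(r,g[r,222:240].tolist())
C=ray(c,130+256/2,155.3,82)
A=lambda q:(np.hypot(*(q-C)[:2]).round(1),np.degrees(np.arctan2(*(q-C)[1::-1])).round(2))
print("C",C)
for r in(32,36,40,46):
    l=222+np.argmin(np.diff(g[r,222:240]))+.5; h=250+np.argmax(np.diff(g[r,250:265]))+.5
    print(r,l,h,"notch",A(ray(c,(l+h)/2,r,82)))
for u,v in((249.8,41),(250.2,43)):print("pin",A(ray(c,u,v,71)),ray(c,u,v,71))
E
```

```text
32 [181, 180, 180, 179, 178, 184, 176, 124, 84, 60, 61, 68, 62, 73, 99, 123, 142, 147]
36 [181, 184, 184, 185, 188, 188, 184, 158, 103, 68, 62, 65, 62, 69, 86, 117, 133, 150]
40 [187, 183, 188, 184, 185, 185, 187, 176, 126, 86, 64, 63, 62, 65, 77, 110, 132, 143]
46 [185, 181, 186, 184, 183, 179, 185, 191, 179, 118, 74, 65, 70, 67, 70, 86, 117, 138]
C [550.91867673  57.21026288  82.        ]
32 228.5 256.5 notch (np.float64(55.1), np.float64(-13.43))
36 229.5 256.5 notch (np.float64(53.5), np.float64(-13.43))
40 229.5 257.5 notch (np.float64(51.9), np.float64(-13.43))
46 230.5 257.5 notch (np.float64(49.4), np.float64(-13.3))
pin (np.float64(52.7), np.float64(-16.28)) [601.54620484  42.42193735  71.        ]
pin (np.float64(51.9), np.float64(-16.41)) [600.66844383  42.55485738  71.        ]
```

```bash
python3 -m pendant '[[0.05,-2.13,0,0,0,0.0506,22],[0,0,0,0,0,0,22],[0,0,0,0,0,0,22]]'
cat > chk.py <<'E'
import pickle,sys,cv2
from h import *
from cell import ctrl
s=ctrl.state();c=imaging.calibration("wrist");p,d=imaging.grab_frame("wrist")
pickle.dump((s,c,p,d),open(sys.argv[1]+".pkl","wb"));cv2.imwrite("pics/"+sys.argv[1]+".png",cv2.resize(p[0:280,130:390,::-1],None,fx=2,fy=2))
g=p.astype(int).sum(2)//3
for r in(32,36,46):print(r,g[r,222:272].tolist())
w,x,y,z=s["ee_rot"];print(s["time_s"],s["eef_pos"],s["wrist_force"],"toolx",np.degrees(np.arctan2(2*(x*y+w*z),1-2*(y*y+z*z))))
E
python3 chk.py w5
```

```text
time_s: 8.05
eef_pos: [512.0, 73.6, 110.4]
ee_rot: [-0.0, 0.979, -0.203, 0.0]
wrist_force: [0.3, -0.9, -0.1]
finger_gap: 0.26
32 [180, 181, 181, 177, 157, 104, 71, 82, 115, 129, 147, 147, 148, 140, 147, 148, 147, 148, 151, 161, 154, 153, 151, 148, 151, 149, 153, 158, 154, 147, 148, 150, 168, 189, 189, 193, 193, 189, 193, 192, 191, 187, 189, 190, 190, 189, 190, 193, 195, 192]
36 [185, 187, 186, 187, 180, 128, 80, 70, 102, 127, 137, 143, 143, 148, 145, 143, 137, 118, 113, 115, 117, 123, 125, 120, 116, 113, 124, 146, 152, 148, 151, 148, 158, 184, 189, 191, 186, 189, 189, 185, 190, 187, 188, 189, 187, 189, 183, 187, 189, 187]
46 [185, 187, 183, 182, 185, 188, 167, 109, 71, 76, 110, 134, 147, 138, 107, 87, 98, 106, 115, 120, 122, 119, 126, 127, 122, 122, 110, 106, 103, 91, 102, 145, 150, 152, 186, 198, 193, 191, 190, 191, 190, 195, 194, 189, 193, 188, 191, 192, 189, 194]
8.05 [512.01683348  73.58003807 110.36515606] [ 0.27076981 -0.90793962 -0.12702089] toolx -23.4783797448772
```

View pics/w5.png

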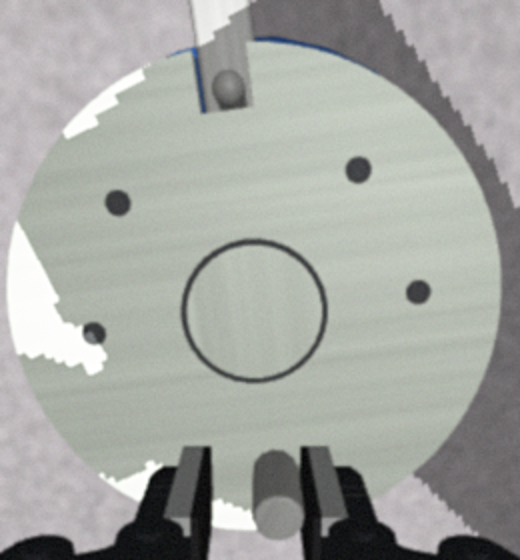

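Notch and pin are within about 0.5 mm. One small nudge, then open, retreat up, shut the fingers and move over the centre.

```bash
python3 -m pendant '[[0,-0.4,0,0,0,0.0095,22],[0,0,0,0,0,0,22],[0,0,0,0,0,0,32],[0,0,0,0,0,0,32],[0,0,-20,0,0,0,32],[0,0,-25,0,0,0,32],[0,0,0,0,0,0,0],[21,0,0,0,0,0,0],[21,0,0,0,0,0,0],[0,0,0,0,0,0,0],[0,0,0,0,0,0,0],[0,0,0,0,0,0,0]]'
python3 chk.py w6|tail -1
```

```text
time_s: 9.6
eef_pos: [549.7, 57.6, 155.1]
ee_rot: [-0.0, 0.978, -0.209, -0.0]
wrist_force: [0.6, -0.3, -0.1]
finger_gap: -0.0
9.6 [549.68740338  57.59107314 155.12480933] [ 0.57028085 -0.29931231 -0.11453313] toolx -24.132815408496327
```

```bash
python3 - <<'E'
import cv2,pickle
p=pickle.load(open("w6.pkl","rb"))[2]
cv2.imwrite("pics/w6b.png",cv2.resize(p[40:280,120:400,::-1],None,fx=2,fy=2))
E
```

```text
(no output)
```

View pics/w6b.png

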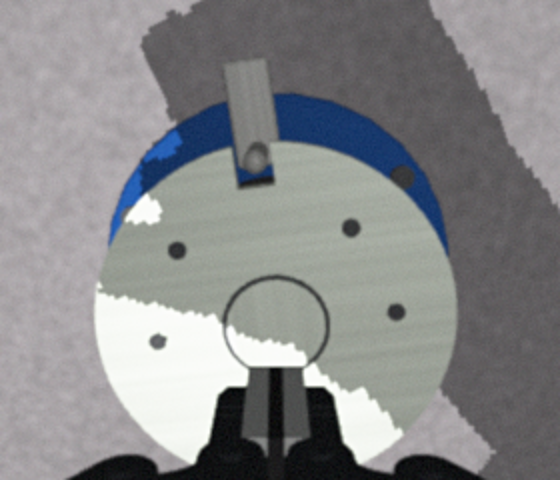

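```bash
python3 -m pendant '[[1,0,20,0,0,0,0],[0,0,20,0,0,0,0],[0,0,5,0,0,0,0],[0,0,1,0,0,0,0],[0,0,1,0,0,0,0],[0,0,1,0,0,0,0],[0,0,1,0,0,0,0]]'
```

```text
time_s: 10.52
eef_pos: [551.5, 56.6, 106.7]
ee_rot: [-0.0, 0.978, -0.21, 0.0]
wrist_force: [0.3, 0.8, -0.0]
finger_gap: 0.004
```

The pin at (256,156) is centred in the notch and the foot lines up with it. Now I press down.

```bash
for i in 1; do python3 -m pendant '[[0,0,1.5,0,0,0,0],[0,0,1.5,0,0,0,0],[0,0,1,0,0,0,0],[0,0,1,0,0,0,0],[0,0,1,0,0,0,0]]'; done
```

```text
time_s: 11.15
eef_pos: [551.4, 56.6, 100.3]
ee_rot: [-0.0, 0.978, -0.21, 0.0]
wrist_force: [-1.0, -0.5, 1.3]
finger_gap: -0.001
```

```bash
python3 -m pendant '[[0,0,1,0,0,0,0],[0,0,1,0,0,0,0],[0,0,1,0,0,0,0],[0,0,0,0,0,0,0]]'
```

```text
time_s: 11.65
eef_pos: [551.3, 56.6, 97.2]
ee_rot: [-0.0, 0.978, -0.21, -0.0]
wrist_force: [0.0, 0.4, 0.1]
finger_gap: 0.002
```

```bash
python3 -m pendant '[[0,0,1,0,0,0,0],[0,0,1,0,0,0,0],[0,0,0,0,0,0,0]]'
```

```text
time_s: 12.02
eef_pos: [551.3, 56.6, 95.2]
ee_rot: [-0.0, 0.978, -0.209, -0.0]
wrist_force: [0.1, -0.0, 0.3]
finger_gap: -0.003
```

```bash
python3 -m pendant '[[0,0,1,0,0,0,0],[0,0,1,0,0,0,0],[0,0,0,0,0,0,0]]'; python3 chk.py w7|tail -1;  python3 - <<'E'
import pickle,numpy as np
s,c,p,d=pickle.load(open("w7.pkl","rb"))
from h import *
# plate height map: sample depth points at plate spots around
E=c["extrinsics"];R,t=E[:3,:3],E[:3,3]
for ang in(0,60,120,240,300):
    q=np.array([551+28*np.cos(np.radians(ang)),57+28*np.sin(np.radians(ang)),78.])
    u,v=proj(c,q)
    if 0<=u<510 and 0<=v<382:
        k=d[int(v)-2:int(v)+3,int(u)-2:int(u)+3];D=np.median(k)
        P=R.T@(np.array([(u-c["cx"])/c["fx"]*D,-(v-c["cy"])/c["fy"]*D,-D])-t);print(ang,u,v,P.round(1))
E
```

```text
time_s: 12.4
eef_pos: [551.4, 56.6, 93.9]
ee_rot: [-0.0, 0.978, -0.21, 0.0]
wrist_force: [-2.6, -0.8, 7.1]
finger_gap: 0.004
12.4 [551.38528084  56.56544148  93.85748305] [-2.64965376 -0.81325574  7.10028207] toolx -24.189260408901394
0 233.04381586851906 197.19117876611398 [577.1  58.5  71.3]
60 200.34575282271283 241.51474841337728 [562.5  83.8  71.6]
120 225.63838129829676 286.957101626998 [566.5  61.5 127.7]
240 314.75606041900795 251.86563616770138 [533.3  33.   71.7]
300 292.9477028128357 202.86777146124464 [562.4  33.   71.2]
```

Depth shows the plate at about 71.5 mm all round and the force rising at the hard stop. One firmer push, then retreat.

```bash
python3 -m pendant '[[0,0,1,0,0,0,0],[0,0,1,0,0,0,0],[0,0,0,0,0,0,0]]'; python3 -m pendant '[[0,0,-3,0,0,0,0],[0,0,-5,0,0,0,0],[0,0,-15,0,0,0,0],[0,0,-40,0,0,0,0],[0,0,-40,0,0,0,0],[0,0,-30,0,0,0,0],[-30,0,0,0,0,0,0],[-30,0,0,0,0,0,0],[0,0,0,0,0,0,0],[0,0,0,0,0,0,0]]'
python3 chk.py w8|tail -1; python3 - <<'E'
import pickle,cv2
from h import *
s,c,p,d=pickle.load(open("w8.pkl","rb"));E=c["extrinsics"];R,t=E[:3,:3],E[:3,3]
for ang in(0,60,120,180,240,300):
    q=np.array([551+36*np.cos(np.radians(ang)),57+36*np.sin(np.radians(ang)),72.]);u,v=proj(c,q)
    D=np.median(d[int(v)-2:int(v)+3,int(u)-2:int(u)+3])
    P=R.T@(np.array([(u-c["cx"])/c["fx"]*D,-(v-c["cy"])/c["fy"]*D,-D])-t);print(ang,u.round(),v.round(),P.round(1))
cv2.imwrite("pics/w8c.png",cv2.resize(p[50:250,160:360,::-1],None,fx=3,fy=3))
a,_=imaging.grab_frame("top");b=np.load("top0.npz")["p"];df=(cv2.absdiff(a,b).max(2)>60).astype(np.uint8)
for n,(u,v) in dict(die=(353,196),cup=(197,187),blank=(242,137),driver=(162,285)).items():print(n,df[v-20:v+20,u-20:u+20].sum())
E
```

```text
time_s: 12.82
eef_pos: [551.5, 56.7, 93.6]
ee_rot: [0.0, 0.978, -0.209, 0.001]
wrist_force: [-10.6, -2.9, 21.7]
finger_gap: 0.001
time_s: 14.08
eef_pos: [497.2, 80.7, 225.0]
ee_rot: [-0.0, 0.978, -0.21, 0.001]
wrist_force: [0.7, 0.5, -0.0]
finger_gap: -0.002
14.075 [497.16383931  80.74372984 224.98990318] [ 0.72916689  0.54307275 -0.02370153] toolx -24.209194721637036
0 240.0 66.0 [587.1  57.   71.2]
60 215.0 103.0 [569.   88.2  71.7]
120 234.0 141.0 [533.   88.2  71.8]
180 274.0 145.0 [514.9  57.   71.7]
240 299.0 111.0 [532.9  25.8  71.4]
300 283.0 71.0 [569.   25.8  71.3]
die 0
cup 0
blank 0
driver 0
```

View pics/w8c.png

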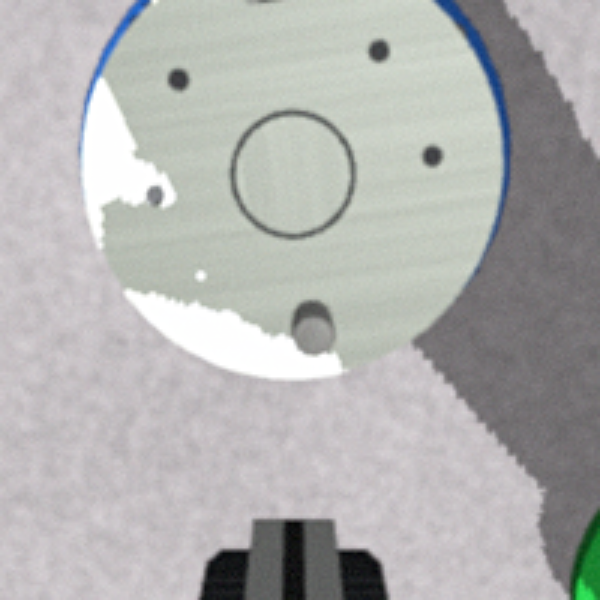

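The plate is level at 71.2–71.8 mm at all six points, the stud at (312,325) is free, the fingers are clear, and nothing around it changed. I'm handing it in.

```bash
python3 -c "
from cell import order
print(order.sign_off())"
```

```text
the job is handed in; nothing more can be done
None
```

The plate is down on its hard stop with the notch over the pin, and the job is handed in at about 14 s of the 64 s allowed. I turned the large white plate about 156° clockwise with the slightly opened fingers on either side of its stud. I then pressed its centre with the fingers shut until the force rose to about 22 N, and backed clear.

- **Seating:** six depth points on the plate's face read 71.2–71.8 mm, against a seated height of 72 mm, so it is level to well under the limit.
- **Notch and pin:** their middles were about 0.5 mm apart before a last small nudge, and the pin looked centred in the notch afterwards. The last close-up cut off the notch, so after pressing the seated height is my only evidence that it is around the pin.
- **Surroundings:** the top view showed no change at the die, cup, blank or driver, and the wrist force was near zero after retreat.
- **What disagreed:** the end-of-call force stayed under about 1.5 N during most of the press-down, where 4–8 N was expected, and only rose at the stop.

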